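# Sweep the silver offcuts off the filing board into the catch tray

### The arm

A 6-joint arm with a two-finger parallel gripper is mounted at the origin on the work surface. World frame = base frame: x ahead of the robot, y to its left, z up, the work surface at z = 0. Lengths are in m, angles in rad, forces in N, time in s.
With the tool pointing down it reaches from about 0.3 to 0.775 m from the base axis. Payload 14.6 kg.
Tool frame: the origin (TCP) lies on the centre line of the jaws, within the pads' length; the fingertips stand 19 mm ahead of it and the grasp point (between the pads) is the TCP (ctrl.tip_reach is the distance from the TCP to the fingertips, in m); x points along the fingers, y is the direction in which the jaws open and shut, and the axes are right-handed (so a half turn about x gives the same grasp; the last joint's range is limited). The gripper opens to 94 mm and grips with 3 to 60 N. Pads are 16 mm wide; open, the fingers measure 119 mm over their backs; the gripper's body (75 mm by 177 mm) begins 78 mm behind the grasp point.
Start: joints at [1.237, 0.3, 1.521, -0, 1.321, -0.067], TCP at [0.145, 0.531, 0.224] pointing down, gripper open.
Joint ranges: [-3.03, 3.03], [-0.79, 2.21], [0.23, 2.52], [-1.04, 4.18], [0, 3.07], [-2.55, 2.55]. Speed limits (rad/s): [2.22, 2.22, 2.57, 3.14, 3.14, 3.14].

### API

Orientations are given as [roll, pitch, yaw] about the fixed x, y, z axes, in that order (R = Rz(yaw) Ry(pitch) Rx(roll)).
In Python, from station import ctrl, optics, models gives the robot as it stands. The module is installed in compiled form; this text tells all that it offers.
- The arm moves only by the tool arm_command, never from a script. Its argument "deltas" is a list of rows, each an object with "translation": the shift along the tool's x, y, z in units of 25 mm (1.0 is 25 mm), a list of three; "turn": the turn, a rotation vector about the tool's x, y, z in units of 5 degrees (1.0 is 5 degrees), a list of three. In form: [{"translation": [x, y, z], "turn": [rx, ry, rz]}, ...]. A call has 1 to 12 rows; each row is the pose to reach, as a shift and turn from the pose commanded when the call began, along the tool's axes at that moment; what a row does not reach only later rows make up. A row lasts 1/12 s, in which the tool goes at most 41.7 mm and 7.16 degrees, less where a joint would pass 70% of its speed; a pose out of reach is approached as far as the arm can. A call with a gripper value outside its range is refused whole. "gripper" is the finger opening in mm, from 0 to 94, set as the call begins (left out, the last holds). The fingers move at their own pace and stop on an object; "force" is the grip in N (left out, the last holds). Time passes only in rows, so rows that repeat a pose let the fingers close. It gives the time, the measured TCP pose, the force and the opening at its end, in the units of the state.
- ctrl.get_obs(): the state, without advancing time (a new reading comes with each control period).
- optics.camera(name): name is "side" or "top"; returns the picture (420x560x3 uint8, red, green, blue); there is no depth.
- optics.get_calibration(name): a dict with "K" (3x3 intrinsics, pixels), "origin" and "orientation" of the camera in the world. Camera axes: x right, y down, z forward; pixel columns grow to the right and rows downward; lengths in m; the calibration is good to about 2 mm. A picture is of the moment at which its call begins. get_calibration takes no time and is no camera call.
- ctrl.hand_in(): hands the job in, once; it reports no verdict.
Trained networks look in the newest picture that a camera, given by its name, has taken for a name from the list of things; names that differ only in an ending like _2 or _b are one class to them, and where a whole thing is asked for, a point or a joint stands for the part that bears it (a point fixed in the world has none). Each returns a list of dicts, best first, with "score" (0 to 1); they miss things now and then, are a little off and sometimes report something else, mostly with a low value. They report only what shows in the picture. A call takes as long as a camera call.
- models.look_for(target, camera): "box" ([left, top, right, bottom] in pixels, round what is visible of it).
- models.cut_out(target, camera): "pixels" (420x560 bool, what is visible of it) and "box" ([left, top, right, bottom] in pixels, round what is visible of it).
- models.mark_of(target, camera): "at" ([column, row] in pixels: a listed point, or the origin of a listed thing).
The state is a dict: "time_s": time; "qpos": joint angles; "joint_vel": joint speeds; "tau": joint torques, N m; "ee_pos": TCP position; "eef_rot": TCP orientation; "force": force on the tool from outside, world axes, zero at the start; "moment": the same for the moment, N m; "grip_width": finger opening in m.
Only numpy, scipy, OpenCV 4.12 (cv2) and the standard library are available. Lean on these libraries where they do the work, as an engineer would, in place of code of your own. Each camera call takes 0.05 s, during which the arm holds its last target.

### The job

Clear the jeweller's filing board: use the fingers to sweep the three flat silver offcuts (the ring, the disc and the short strip) across the board and over its edge into the open catch tray beside it. Push them gently along the board; do not pinch, lift or carry them. Leave the upright doming punch standing on the board where it is, and do not disturb the jar or the wooden clamp.

Things in the scene. Friction and masses are not known exactly. Their poses are not given: they have to be found in the camera images.
- board: fixed wooden filing board, 250 mm along its x, 220 mm along its y, 36 mm thick, lying on the bench; origin at the centre of its underside (bench height), so its smooth flat top is 36 mm above the origin. Its yaw varies. The tray adjoins one of its two 250 mm long edges (at y = +110 mm or y = -110 mm in the board's frame), the file rack the other one.
- tray: fixed open catch tray of dark steel, outside 250 mm along its x (parallel to the board's x), 110 mm along its y, 30 mm high, so its rim is 6 mm lower than the board's top; walls and floor 4 mm thick; origin at the centre of its underside. It stands 1 mm from the board's long edge, 166 mm from board centre to tray centre, on the board's +y or -y side (varies). What is pushed over the edge drops in.
- rack: fixed low wooden rack with three files, 250 x 110 mm, nothing higher than 26 mm above the bench, against the board's other long edge; origin at the centre of its underside. Nothing belongs there.
- ring: loose flat silver ring blank, outside diameter 24 mm, hole 18 mm, 7 mm high, about 14 g, lying flat on the board; origin at the centre of its underside. To be swept.
- disc: loose silver disc, diameter 26 mm, 6 mm high, about 30 g, lying flat on the board; origin at the centre of its underside. To be swept.
- strip: loose short silver strip, 28 mm along its x, 10 mm along its y, 7 mm high, about 20 g, lying flat on the board at any yaw; origin at the centre of its underside. To be swept.
- punch: loose steel doming punch standing upright on the board, foot diameter 22 mm, 47 mm tall, 120 g; origin at the centre of its underside. Stays. The ring, disc, strip and punch each lie in their own lane parallel to the board's y axis: in the board's frame their x is close to -84, -28, +28 and +84 mm (within 5 mm, which is where varies), so a straight sweep along the board's y passes the others.
- jar: loose amber glass jar with a metal lid, diameter 44 mm, 50 mm tall, on the bench beyond the board's far edge; origin at the centre of its underside. Stays.
- clamp: loose wooden ring clamp with a brass collar, lying on the bench beyond the board's far edge, 34 mm by 85 mm (along its y), 26 mm high; origin at the centre of its underside. Stays.

How it is judged:
At the end, for the whole second after the job is handed in: The ring, the disc and the strip all lie at rest inside the catch tray, below its rim; the punch and the jar are upright (within 0.15 rad) and the punch, jar and clamp are each within 20 mm of where they started (x of ring in the frame of tray between -0.122 and 0.122 m and y of ring in the frame of tray between -0.052 and 0.052 m and z of each of ring, disc, strip in the frame of tray below 0.03 m and linear speed of each of ring, disc, strip below 0.03 m/s and x of disc in the frame of tray between -0.122 and 0.122 m and y of disc in the frame of tray between -0.052 and 0.052 m and x of strip in the frame of tray between -0.122 and 0.122 m and y of strip in the frame of tray between -0.052 and 0.052 m and distance of each of punch, jar, clamp from where it was at the start of the episode below 0.02 m and angle between each of punch, jar's own z axis and vertical below 0.15 rad); the robot touches nothing.
It fails at once if an offcut is lifted or carried (its origin more than 25 mm above the board's top) (height (world z) of any of ring, disc, strip above 0.061 m).
It fails at once if an offcut is pinched or jammed hard (over 20 N from the fingers) (contact force between the fingers and ring above 20 N or contact force between the fingers and disc above 20 N or contact force between the fingers and strip above 20 N).
It fails at once if the punch, jar or clamp is knocked over or shoved more than 20 mm (distance of any of punch, jar, clamp from where it was at the start of the episode above 0.02 m or angle between any of punch, jar, clamp's own z axis and vertical above 0.3 rad).
It also fails if it takes over 58 s, if anything falls off the work surface, if the arm or the gripper's body presses on something with over 40 N, if the wrist force passes 120 N, or if a joint passes its speed limit or range.

## Working session

There is one attempt and no reset: what is moved stays moved. The work goes in short steps, Python scripts to look and compute and a tool call to move; the robot and the scene stay as the last step left them, time stands still between calls to the robot, and variables do not carry over. Pictures are saved under pics/ and viewed, and the job is handed in when it is done.

Besides the shell and the picture viewer there is one more tool, called after "Request:" as name([rows], argument=value, ...), one row to a line, values as JSON. arm_command: Moves the arm, as the interface text tells. Its arguments: {"type":"object","properties":{"deltas":{"type":"array"},"gripper":{"type":"number"},"force":{"type":"number"}},"required":["deltas"]}

```bash
mkdir -p pics
python3 - <<'E'
from station import ctrl, optics, models
import cv2
print(ctrl.get_obs(), ctrl.tip_reach)
for n in ("top","side"):
    im=optics.camera(n); cv2.imwrite(f"pics/{n}0.png",im[:,:,::-1])
    c=optics.get_calibration(n); print(n,c)
    for t in ["board","tray","rack","ring","disc","strip","punch","jar","clamp"]:
        r=models.mark_of(t,n); print(n,t,[(x['at'],round(x['score'],2)) for x in r[:2]])
E
```

```text
{'time_s': 0.0, 'qpos': array([ 1.23740538e+00,  3.00454268e-01,  1.52156199e+00, -1.74411477e-05,
        1.32070171e+00, -6.66066306e-02]), 'joint_vel': array([ 0.00019972, -0.00016721, -0.00123225,  0.00076555,  0.00249239,
        0.00041566]), 'tau': array([ 3.50549679e-03, -5.31814384e+01, -3.52730405e+01,  7.09880982e-02,
        2.44872255e-02, -8.48633658e-05]), 'ee_pos': array([0.1449306 , 0.53031827, 0.22390363]), 'eef_rot': array([-1.62239162,  1.56967089, -1.8891716 ]), 'force': array([-0.16474145,  0.61170907, -0.45701301]), 'moment': array([-0.0148762 , -0.02378195,  0.03336705]), 'grip_width': 0.09431565296157329} 0.019
top {'K': array([[487.66163227,   0.        , 270.01964008],
       [  0.        , 487.66163227, 204.73761862],
       [  0.        ,   0.        ,   1.        ]]), 'origin': array([0.55919053, 0.03494812, 0.82788536]), 'orientation': array([-3.04067432, -0.02963481, -1.57561778])}
top board [([273.2, 253.5], 0.83)]
top tray [([367.0, 231.7], 0.68)]
top rack [([179.0, 281.8], 0.71)]
top ring [([272.1, 201.1], 0.4)]
top disc [([262.6, 236.9], 0.59)]
top strip [([268.3, 271.8], 0.41)]
top punch [([273.5, 308.1], 0.45)]
top jar [([293.4, 141.2], 0.68)]
top clamp [([205.4, 170.0], 0.71)]
side {'K': array([[478.03412372,   0.        , 276.58600036],
       [  0.        , 478.03412372, 206.34680772],
       [  0.        ,   0.        ,   1.        ]]), 'origin': array([ 0.26211433, -0.38513128,  0.59937797]), 'orientation': array([-2.37052628,  0.01309901, -0.75264375])}
side board [([248.3, 246.2], 0.94)]
side tray [([338.1, 295.6], 0.74)]
side rack [([169.8, 207.3], 0.76)]
side ring [([279.5, 201.2], 0.54)]
side disc [([253.3, 217.0], 0.51)]
side strip [([231.3, 241.9], 0.67)]
side punch [([204.1, 263.7], 0.52)]
side jar []
side clamp [([266.3, 171.0], 0.81), ([205.1, 265.7], 0.41)]
```

View pics/top0.png

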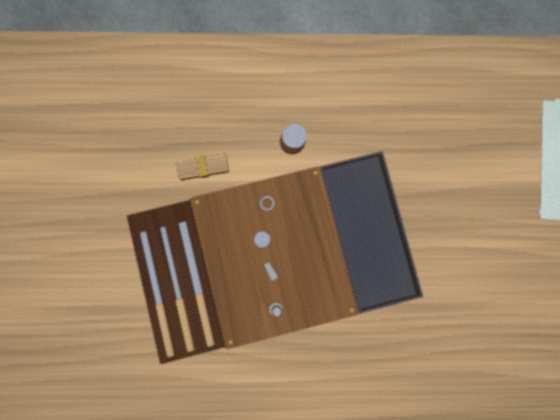

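View pics/side0.png

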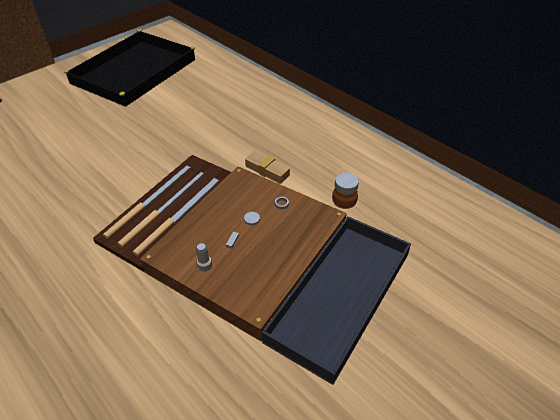

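```bash
cat > h.py <<'E'
import numpy as np, cv2
from scipy.spatial.transform import Rotation as R
from station import ctrl, optics, models
def ray(n,p):
    c=optics.get_calibration(n); d=np.linalg.inv(c['K'])@np.array([p[0],p[1],1.])
    return c['origin'], R.from_euler('xyz',c['orientation']).as_matrix()@d
def atz(n,p,z):
    o,d=ray(n,p); return o+d*(z-o[2])/d[2]
def tri(a,b):
    (o1,d1),(o2,d2)=ray('top',a),ray('side',b)
    A=np.stack([d1,-d2],1); s=np.linalg.lstsq(A,o2-o1,rcond=None)[0]
    p,q=o1+s[0]*d1,o2+s[1]*d2; return (p+q)/2, np.linalg.norm(p-q)
E
python3 - <<'E'
from h import *
np.set_printoptions(precision=4,suppress=True)
T=dict(board=(273.2,253.5),tray=(367,231.7),rack=(179,281.8),ring=(272.1,201.1),disc=(262.6,236.9),strip=(268.3,271.8),punch=(273.5,308.1),clamp=(205.4,170))
S=dict(board=(248.3,246.2),tray=(338.1,295.6),rack=(169.8,207.3),ring=(279.5,201.2),disc=(253.3,217),strip=(231.3,241.9),punch=(204.1,263.7),clamp=(266.3,171))
for k in T:
    z=0.036 if k in('ring','disc','strip','punch') else 0
    print(k,*tri(T[k],S[k]),'top',atz('top',T[k],z),'side',atz('side',S[k],z))
print(atz('top',(293.4,141.2),0))
q=R.from_euler('xyz',ctrl.get_obs()['eef_rot']).as_matrix();print(q)
E
```

```text
board [0.5585 0.0063 0.0061] 0.003774345783291061 top [0.5601 0.005  0.    ] side [0.56   0.0115 0.    ]
tray [ 0.5948 -0.1537  0.0023] 0.0037907690724669767 top [ 0.5964 -0.1555  0.    ] side [ 0.5944 -0.1517  0.    ]
rack [0.5136 0.1615 0.0121] 0.0019500069345721146 top [0.5138 0.1628 0.    ] side [0.518  0.1733 0.    ]
ring [0.6388 0.0118 0.0496] 0.012324786775557501 top [0.6453 0.0077 0.036 ] side [0.6426 0.0249 0.036 ]
disc [0.5859 0.0241 0.0406] 0.002188935069979827 top [0.5869 0.0234 0.036 ] side [0.5876 0.0281 0.036 ]
strip [0.5305 0.0144 0.0327] 0.00032242868719840765 top [0.5308 0.0144 0.036 ] side [0.5288 0.0122 0.036 ]
punch [0.473  0.0065 0.0371] 0.0006523135093800183 top [0.4732 0.0063 0.036 ] side [0.4732 0.0075 0.036 ]
clamp [0.7007 0.1206 0.0061] 0.0028003804557880057 top [0.7029 0.1204 0.    ] side [0.7041 0.1266 0.    ]
[ 0.7535 -0.0311 -0.    ]
[[ 0.      0.2636  0.9646]
 [ 0.      0.9646 -0.2636]
 [-1.      0.      0.    ]]
```

Run:
```python
from h import *
np.set_printoptions(precision=4,suppress=True)
for n in('top','side'):
    im=optics.camera(n); big=cv2.resize(im[150:330,180:380] if n=='top' else im[150:330,150:350],None,fx=3,fy=3,interpolation=cv2.INTER_CUBIC); cv2.imwrite(f'pics/{n}1.png',big[:,:,::-1])
    for t,z in dict(ring=.0395,disc=.039,strip=.0395,punch=.05,tray=.03,board=.036,rack=.02).items():
        for r in models.cut_out(t,n)[:1]:
            m=r['pixels'].astype(np.uint8); ys,xs=np.nonzero(m)
            rect=cv2.minAreaRect(np.stack([xs,ys],1).astype(np.float32))
            print(n,t,round(r['score'],2),'c',xs.mean().round(1),ys.mean().round(1),len(xs),atz(n,(xs.mean(),ys.mean()),z)[:2],'rectW',*[atz(n,p,z)[:2] for p in cv2.boxPoints(rect)] if t in('tray','board','strip') else [])
```

```text
top ring 0.43 c 267.4 203.5 74 [0.6409 0.0155] rectW
top disc 0.78 c 262.2 238.8 178 [0.5837 0.0241] rectW
top strip 0.69 c 270.3 270.3 128 [0.5332 0.0112] rectW [0.5439 0.0227] [0.5485 0.0116] [0.5216 0.0002] [0.517  0.0112]
top tray 0.91 c 371.4 231.7 10149 [ 0.595  -0.1559] rectW [ 0.7054 -0.0715] [ 0.7349 -0.1821] [ 0.4882 -0.2396] [ 0.4614 -0.1317]
top board 0.7 c 273.7 256.3 20485 [0.5555 0.0056] rectW [0.6522 0.1446] [ 0.7074 -0.0742] [ 0.4609 -0.1314] [0.4109 0.082 ]
top rack 0.97 c 175.6 281.3 10042 [0.5157 0.1653] rectW
side ring 0.63 c 281.3 202.3 77 [0.6407 0.0185] rectW
side disc 0.6 c 251.6 218.0 209 [0.5825 0.0261] rectW
side strip 0.43 c 231.8 240.1 112 [0.53  0.012] rectW [0.5151 0.01  ] [0.5429 0.0257] [0.5457 0.0145] [ 0.518  -0.0008]
side punch 0.79 c 203.1 258.0 315 [0.4732 0.0072] rectW
side board 0.8 c 243.6 248.9 18183 [ 0.5335 -0.0114] rectW [0.3971 0.075 ] [0.7004 0.2341] [ 0.7016 -0.0724] [ 0.4387 -0.146 ]
side rack 0.96 c 159.2 210.1 5739 [0.4929 0.1616] rectW
```

View pics/top1.png

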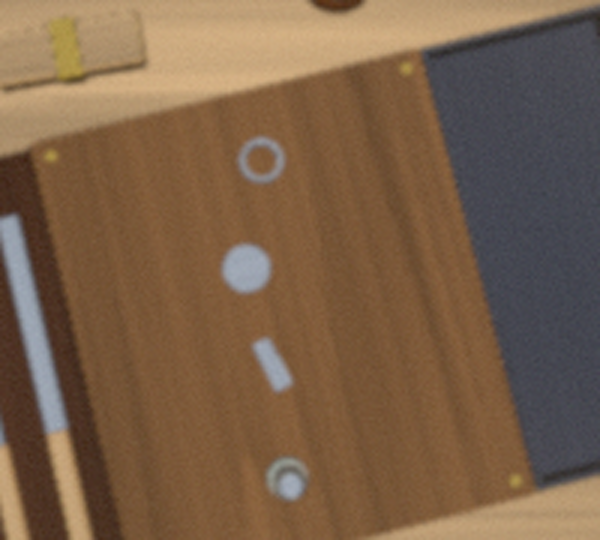

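Request:
arm_command([
  {"translation": [1, -1.1, 2], "turn": [1, 0, 0]},
  {"translation": [2, -2.2, 4], "turn": [2, 0, 0]},
  {"translation": [3, -3.3, 6], "turn": [3, 0, 0]},
  {"translation": [4, -4.4, 8], "turn": [4, 0, 0]},
  {"translation": [4, -5.2, 9.4], "turn": [5, 0, 0]},
  {"translation": [4, -6, 10.9], "turn": [6, 0, 0]},
  {"translation": [4, -6.8, 12.3], "turn": [7, 0, 0]},
  {"translation": [4, -7.6, 13.7], "turn": [8, 0, 0]},
  {"translation": [4, -8.4, 15.2], "turn": [9, 0, 0]},
  {"translation": [4, -9.2, 16.6], "turn": [10, 0, 0]},
  {"translation": [4, -10, 18], "turn": [11, 0, 0]},
  {"translation": [4, -10, 18], "turn": [12.3, 0, 0]},
], gripper=14, force=10)

```text
time_s: 2.8
ee_pos: [0.4919, 0.1911, 0.1252]
eef_rot: [1.888, 1.571, 0.543]
force: [-0.4, 0.9, -0.3]
grip_width: 0.0174
```

```bash
cat >> h.py <<'E'
C=np.array([.558,.004]); yaw=np.radians(13.2)
v=np.array([np.cos(yaw),np.sin(yaw)]); u=np.array([np.sin(yaw),-np.cos(yaw)])
def goto(a,b,z):
    o=ctrl.get_obs(); M=R.from_euler('xyz',o['eef_rot']).as_matrix()
    p=C+a*v+b*u; d=np.array([p[0],p[1],z])-o['ee_pos']
    rel=o['ee_pos'][:2]-C
    Md=np.stack([[0,0,-1],[v[0],v[1],0],np.cross([0,0,-1],[v[0],v[1],0])],1)
    rv=R.from_matrix(M.T@Md).as_rotvec()
    np.set_printoptions(precision=4,suppress=True)
    print('t',o['time_s'],'now a,b,z',rel@v,rel@u,o['ee_pos'][2],'F',o['force'],'w',o['grip_width'],'\n delta',M.T@d/.025,'turn',np.degrees(rv)/5)
E
python3 -c "
from h import *
goto(.0838,-.035,.12)"
```

```text
t 2.8 now a,b,z -0.021599234804399247 -0.19729033146481031 0.12520207005873116 F [-0.3751  0.9459 -0.3002] w 0.017421655583939422 
 delta [0.2086 4.2404 6.4757] turn [-0.0432 -0.0009 -0.0029]
```

Request:
arm_command([
  {"translation": [0.2, 0.7, 1.1], "turn": [0, 0, 0]},
  {"translation": [0.2, 1.4, 2.2], "turn": [0, 0, 0]},
  {"translation": [0.2, 2.1, 3.3], "turn": [0, 0, 0]},
  {"translation": [0.2, 2.8, 4.4], "turn": [0, 0, 0]},
  {"translation": [0.2, 3.5, 5.5], "turn": [0, 0, 0]},
  {"translation": [0.2, 4.1, 6.2], "turn": [0, 0, 0]},
  {"translation": [0.2, 4.24, 6.4], "turn": [0, 0, 0]},
  {"translation": [0.2, 4.24, 6.4], "turn": [0, 0, 0]},
  {"translation": [0.2, 4.24, 6.4], "turn": [0, 0, 0]},
])

```text
time_s: 3.55
ee_pos: [0.6299, 0.0619, 0.1198]
eef_rot: [-1.936, 1.57, 3.007]
force: [-0.4, 0.1, -0.6]
grip_width: 0.0138
```

```bash
python3 -c "
from h import *
goto(.0838,-.035,.0585)
for n in ('top','side'): cv2.imwrite(f'pics/{n}2.png',optics.camera(n)[:,:,::-1])"
```

```text
t 3.55 now a,b,z 0.0831908938830228 -0.039941246796117325 0.11977294072846532 F [-0.3719  0.1106 -0.6316] w 0.013824252977973727 
 delta [2.4508 0.0261 0.1983] turn [ 0.0033 -0.0032  0.0084]
```

View pics/side2.png

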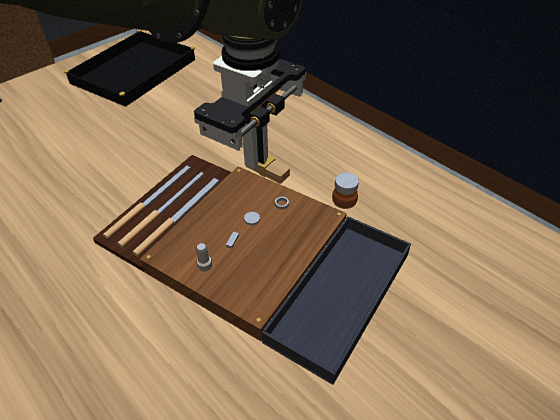

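The fingers hover behind the ring (ring at side pixel 281,202) and the other items haven't moved. Next I lower the fingers.

Request:
arm_command([
  {"translation": [0.6, 0, 0], "turn": [0, 0, 0]},
  {"translation": [1.2, 0, 0], "turn": [0, 0, 0]},
  {"translation": [1.7, 0, 0], "turn": [0, 0, 0]},
  {"translation": [2.1, 0, 0], "turn": [0, 0, 0]},
  {"translation": [2.3, 0, 0], "turn": [0, 0, 0]},
  {"translation": [2.45, 0, 0], "turn": [0, 0, 0]},
  {"translation": [2.45, 0, 0], "turn": [0, 0, 0]},
  {"translation": [2.45, 0, 0], "turn": [0, 0, 0]},
])

```text
time_s: 4.32
ee_pos: [0.6306, 0.0615, 0.0593]
eef_rot: [1.426, 1.57, 0.086]
force: [1.0, -0.0, 0.9]
grip_width: 0.0138
```

```bash
python3 -c "
from h import *
goto(.0838,.138,.0582)
for n in ('top','side'): cv2.imwrite(f'pics/{n}3.png',optics.camera(n)[:,:,::-1])
im=cv2.imread('pics/side3.png')[120:300,180:380];cv2.imwrite('pics/s3z.png',cv2.resize(im,None,fx=3,fy=3))"
```

```text
t 4.3167 now a,b,z 0.08384911810093333 -0.0393839965144555 0.05927233849081267 F [ 1.0277 -0.0013  0.8896] w 0.013751667253928297 
 delta [ 0.0434 -0.0038  7.0954] turn [ 0.003   0.0008 -0.0057]
```

View pics/s3z.png

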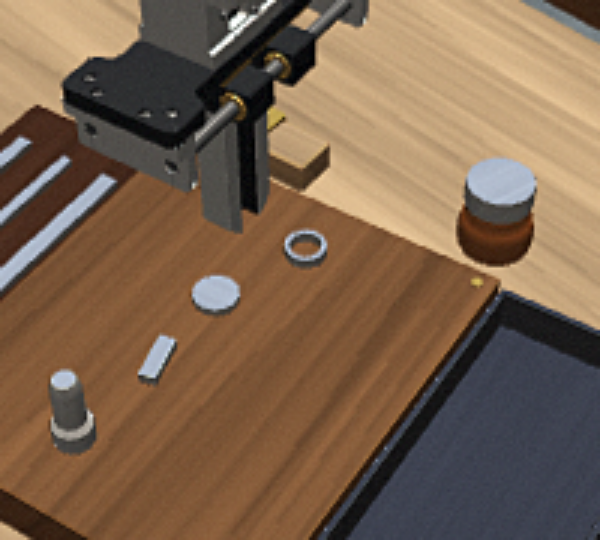

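Request:
arm_command([
  {"translation": [0.05, 0, 0.15], "turn": [0, 0, 0]},
  {"translation": [0.05, 0, 0.35], "turn": [0, 0, 0]},
  {"translation": [0.05, 0, 0.55], "turn": [0, 0, 0]},
  {"translation": [0.05, 0, 0.75], "turn": [0, 0, 0]},
  {"translation": [0.05, 0, 0.95], "turn": [0, 0, 0]},
  {"translation": [0.05, 0, 1.2], "turn": [0, 0, 0]},
  {"translation": [0.05, 0, 1.45], "turn": [0, 0, 0]},
  {"translation": [0.05, 0, 1.7], "turn": [0, 0, 0]},
  {"translation": [0.05, 0, 2.0], "turn": [0, 0, 0]},
  {"translation": [0.05, 0, 2.3], "turn": [0, 0, 0]},
  {"translation": [0.05, 0, 2.6], "turn": [0, 0, 0]},
  {"translation": [0.05, 0, 2.8], "turn": [0, 0, 0]},
])

```text
time_s: 5.42
ee_pos: [0.6467, -0.0078, 0.0576]
eef_rot: [0.063, 1.571, -1.278]
force: [0.2, -0.2, -0.4]
grip_width: 0.0137
```

```bash
python3 -c "
from h import *
goto(.0838,.138,.058)
cv2.imwrite('pics/side4.png',optics.camera('side')[:,:,::-1])
im=cv2.imread('pics/side4.png')[120:300,180:380];cv2.imwrite('pics/s4z.png',cv2.resize(im,None,fx=3,fy=3))"
```

```text
t 5.4167 now a,b,z 0.08362778369349012 0.03172746431682121 0.05759502252494797 F [ 0.175  -0.236  -0.4299] w 0.013714059080565128 
 delta [-0.0159  0.0078  4.2509] turn [-0.0023  0.0007 -0.    ]
```

View pics/s4z.png

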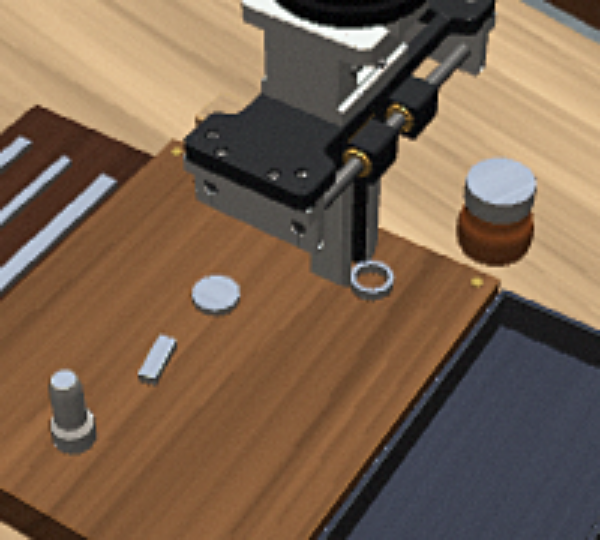

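The ring is moving ahead of the fingers, centred on them, so I keep going over the edge.

Request:
arm_command([
  {"translation": [0, 0, 0.3], "turn": [0, 0, 0]},
  {"translation": [0, 0, 0.65], "turn": [0, 0, 0]},
  {"translation": [0, 0, 1.0], "turn": [0, 0, 0]},
  {"translation": [0, 0, 1.35], "turn": [0, 0, 0]},
  {"translation": [0, 0, 1.7], "turn": [0, 0, 0]},
  {"translation": [0, 0, 2.1], "turn": [0, 0, 0]},
  {"translation": [0, 0, 2.5], "turn": [0, 0, 0]},
  {"translation": [0, 0, 2.9], "turn": [0, 0, 0]},
  {"translation": [0, 0, 3.3], "turn": [0, 0, 0]},
  {"translation": [0, 0, 3.7], "turn": [0, 0, 0]},
  {"translation": [0, 0, 4.1], "turn": [0, 0, 0]},
  {"translation": [0, 0, 4.25], "turn": [0, 0, 0]},
])

```text
time_s: 6.47
ee_pos: [0.671, -0.1119, 0.0576]
eef_rot: [0.344, 1.571, -0.997]
force: [-0.1, -0.5, -1.0]
grip_width: 0.014
```

```bash
python3 -c "
from h import *
goto(.0838,.138,.12)
cv2.imwrite('pics/side5.png',optics.camera('side')[:,:,::-1])
im=cv2.imread('pics/side5.png')[150:330,230:430];cv2.imwrite('pics/s5z.png',cv2.resize(im,None,fx=3,fy=3))"
```

```text
t 6.4667 now a,b,z 0.08353767286102283 0.1385876926972351 0.057577868653883174 F [-0.1478 -0.5244 -1.0471] w 0.014002776026736522 
 delta [-2.4969  0.0107 -0.023 ] turn [-0.0084  0.0025 -0.0009]
```

View pics/s5z.png

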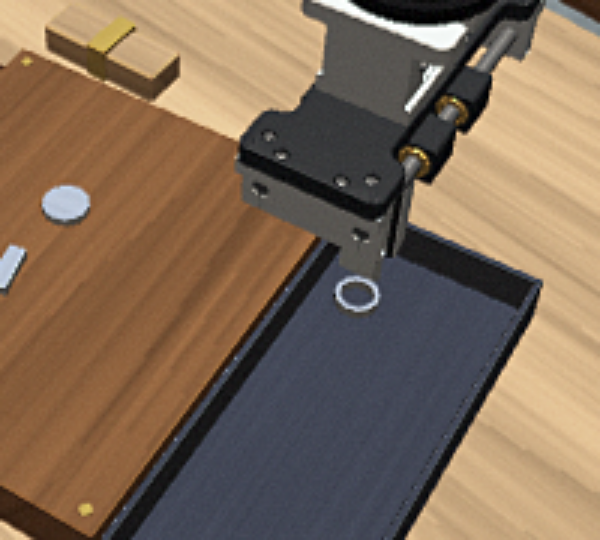

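Ring is in the tray. Next I raise the fingers and go behind the disc.

Request:
arm_command([
  {"translation": [-0.9, 0, 0], "turn": [0, 0, 0]},
  {"translation": [-1.8, 0, 0], "turn": [0, 0, 0]},
  {"translation": [-2.5, -0.2, -0.8], "turn": [0, 0, 0]},
  {"translation": [-2.5, -0.5, -1.8], "turn": [0, 0, 0]},
  {"translation": [-2.5, -0.8, -2.9], "turn": [0, 0, 0]},
  {"translation": [-2.5, -1.1, -4.0], "turn": [0, 0, 0]},
  {"translation": [-2.5, -1.4, -5.1], "turn": [0, 0, 0]},
  {"translation": [-2.5, -1.7, -6.2], "turn": [0, 0, 0]},
  {"translation": [-2.5, -2.0, -7.2], "turn": [0, 0, 0]},
  {"translation": [-2.5, -2.18, -7.86], "turn": [0, 0, 0]},
  {"translation": [-2.5, -2.18, -7.86], "turn": [0, 0, 0]},
  {"translation": [-2.5, -2.18, -7.86], "turn": [0, 0, 0]},
])

```text
time_s: 7.52
ee_pos: [0.5728, 0.0693, 0.1204]
eef_rot: [1.259, 1.57, -0.079]
force: [0.0, -0.6, 0.1]
grip_width: 0.0141
```

```bash
python3 -c "
from h import *
goto(.0291,-.058,.058)
cv2.imwrite('pics/side6.png',optics.camera('side')[:,:,::-1])
im=cv2.imread('pics/side6.png')[120:330,170:430];cv2.imwrite('pics/s6z.png',cv2.resize(im,None,fx=2.5,fy=2.5))"
```

```text
t 7.5167 now a,b,z 0.029273880889670686 -0.06020815750698093 0.1204390327064894 F [ 0.0383 -0.5868  0.0847] w 0.014102295491813173 
 delta [ 2.4976 -0.0082  0.088 ] turn [ 0.0217  0.0017 -0.0052]
```

View pics/s6z.png

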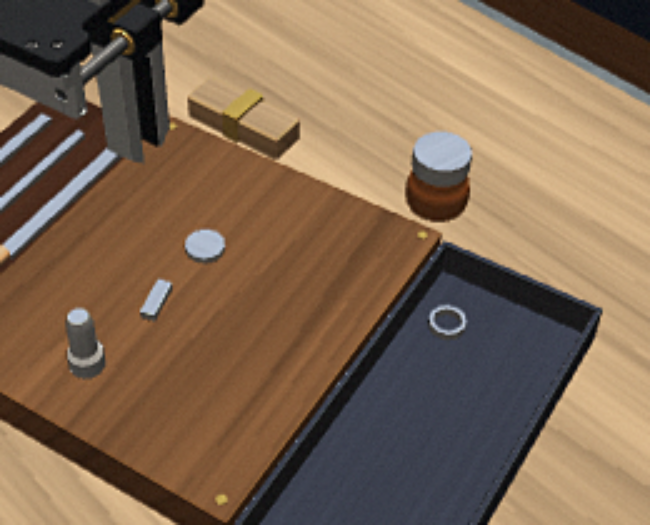

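The ring lies flat in the tray, and the disc and strip are where they were. I lower the fingers behind the disc.

Request:
arm_command([
  {"translation": [0.6, 0, 0], "turn": [0, 0, 0]},
  {"translation": [1.2, 0, 0], "turn": [0, 0, 0]},
  {"translation": [1.7, 0, 0], "turn": [0, 0, 0]},
  {"translation": [2.1, 0, 0], "turn": [0, 0, 0]},
  {"translation": [2.35, 0, 0], "turn": [0, 0, 0]},
  {"translation": [2.48, 0, 0], "turn": [0, 0, 0]},
  {"translation": [2.48, 0, 0], "turn": [0, 0, 0]},
  {"translation": [2.48, 0, 0.15], "turn": [0, 0, 0]},
  {"translation": [2.48, 0, 0.35], "turn": [0, 0, 0]},
  {"translation": [2.48, 0, 0.55], "turn": [0, 0, 0]},
  {"translation": [2.48, 0, 0.75], "turn": [0, 0, 0]},
  {"translation": [2.48, 0, 0.95], "turn": [0, 0, 0]},
])

```text
time_s: 8.57
ee_pos: [0.5785, 0.0449, 0.0584]
eef_rot: [1.371, 1.57, 0.031]
force: [-0.1, -0.7, -0.0]
grip_width: 0.0139
```

```bash
python3 -c "
from h import *
goto(.0291,.14,.058)
"
```

```text
t 8.5667 now a,b,z 0.02926138658988338 -0.03511478949902075 0.058424274780400444 F [-0.1147 -0.6789 -0.0442] w 0.013928612996661715 
 delta [ 0.0177 -0.0061  7.0046] turn [-0.0006  0.0011 -0.0056]
```

Request:
arm_command([
  {"translation": [0.02, 0, 0.2], "turn": [0, 0, 0]},
  {"translation": [0.02, 0, 0.4], "turn": [0, 0, 0]},
  {"translation": [0.02, 0, 0.65], "turn": [0, 0, 0]},
  {"translation": [0.02, 0, 0.9], "turn": [0, 0, 0]},
  {"translation": [0.02, 0, 1.2], "turn": [0, 0, 0]},
  {"translation": [0.02, 0, 1.5], "turn": [0, 0, 0]},
  {"translation": [0.02, 0, 1.8], "turn": [0, 0, 0]},
  {"translation": [0.02, 0, 2.1], "turn": [0, 0, 0]},
  {"translation": [0.02, 0, 2.4], "turn": [0, 0, 0]},
  {"translation": [0.02, 0, 2.7], "turn": [0, 0, 0]},
  {"translation": [0.02, 0, 3.0], "turn": [0, 0, 0]},
  {"translation": [0.02, 0, 3.3], "turn": [0, 0, 0]},
])

```text
time_s: 9.57
ee_pos: [0.5972, -0.0355, 0.0576]
eef_rot: [-2.042, 1.571, 2.901]
force: [-0.3, 0.6, 1.4]
grip_width: 0.0138
```

```bash
python3 -c "
from h import *
goto(.0291,.14,.058)
cv2.imwrite('pics/side7.png',optics.camera('side')[:,:,::-1])
im=cv2.imread('pics/side7.png')[120:330,170:430];cv2.imwrite('pics/s7z.png',cv2.resize(im,None,fx=2.5,fy=2.5))"
```

```text
t 9.5667 now a,b,z 0.029151565650199388 0.04740374382872196 0.05759497694729983 F [-0.2682  0.6169  1.3799] w 0.013841031266433115 
 delta [-0.0163 -0.003   3.7038] turn [ 0.0028 -0.0004  0.0008]
```

View pics/s7z.png

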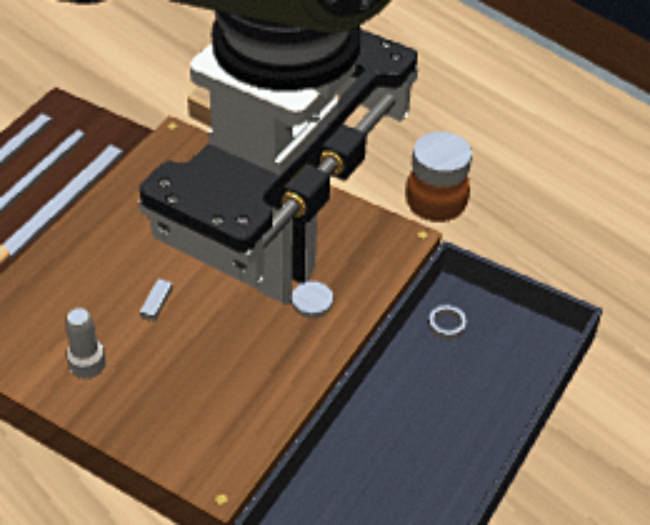

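The disc is centred ahead of the fingers. I keep pushing it over the edge.

Request:
arm_command([
  {"translation": [0, 0, 0.3], "turn": [0, 0, 0]},
  {"translation": [0, 0, 0.6], "turn": [0, 0, 0]},
  {"translation": [0, 0, 0.9], "turn": [0, 0, 0]},
  {"translation": [0, 0, 1.2], "turn": [0, 0, 0]},
  {"translation": [0, 0, 1.5], "turn": [0, 0, 0]},
  {"translation": [0, 0, 1.8], "turn": [0, 0, 0]},
  {"translation": [0, 0, 2.15], "turn": [0, 0, 0]},
  {"translation": [0, 0, 2.5], "turn": [0, 0, 0]},
  {"translation": [0, 0, 2.85], "turn": [0, 0, 0]},
  {"translation": [0, 0, 3.2], "turn": [0, 0, 0]},
  {"translation": [0, 0, 3.5], "turn": [0, 0, 0]},
  {"translation": [0, 0, 3.7], "turn": [0, 0, 0]},
])

```text
time_s: 10.62
ee_pos: [0.6184, -0.1259, 0.0576]
eef_rot: [0.343, 1.571, -0.998]
force: [-0.9, -0.7, -0.2]
grip_width: 0.0139
```

```bash
python3 -c "
from h import *
goto(-.024,-.055,.12)
cv2.imwrite('pics/side8.png',optics.camera('side')[:,:,::-1])
im=cv2.imread('pics/side8.png')[150:360,170:430];cv2.imwrite('pics/s8z.png',cv2.resize(im,None,fx=2.5,fy=2.5))"
```

```text
t 10.6167 now a,b,z 0.029131973477228425 0.14026069600523686 0.05758846976360346 F [-0.8533 -0.7335 -0.2244] w 0.013924095556645052 
 delta [-2.4974 -2.1271 -7.8096] turn [-0.0029  0.0013 -0.0005]
```

View pics/s8z.png

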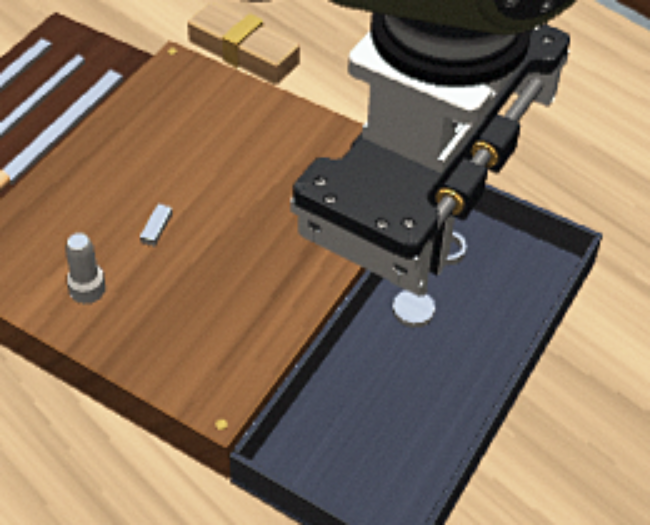

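The disc is in the tray. The strip is next.

Request:
arm_command([
  {"translation": [-0.9, 0, 0], "turn": [0, 0, 0]},
  {"translation": [-1.8, 0, 0], "turn": [0, 0, 0]},
  {"translation": [-2.5, -0.2, -0.8], "turn": [0, 0, 0]},
  {"translation": [-2.5, -0.5, -1.8], "turn": [0, 0, 0]},
  {"translation": [-2.5, -0.8, -2.9], "turn": [0, 0, 0]},
  {"translation": [-2.5, -1.1, -4.0], "turn": [0, 0, 0]},
  {"translation": [-2.5, -1.4, -5.1], "turn": [0, 0, 0]},
  {"translation": [-2.5, -1.7, -6.2], "turn": [0, 0, 0]},
  {"translation": [-2.5, -2.0, -7.2], "turn": [0, 0, 0]},
  {"translation": [-2.5, -2.13, -7.8], "turn": [0, 0, 0]},
  {"translation": [-2.5, -2.13, -7.8], "turn": [0, 0, 0]},
  {"translation": [-2.5, -2.13, -7.8], "turn": [0, 0, 0]},
])

```text
time_s: 11.67
ee_pos: [0.5219, 0.0532, 0.1204]
eef_rot: [1.224, 1.57, -0.114]
force: [-0.3, -0.1, 0.4]
grip_width: 0.0137
```

```bash
python3 -c "
from h import *
goto(-.024,-.055,.058)
cv2.imwrite('pics/side9.png',optics.camera('side')[:,:,::-1])
im=cv2.imread('pics/side9.png')[120:330,170:430];cv2.imwrite('pics/s9z.png',cv2.resize(im,None,fx=2.5,fy=2.5))"
```

```text
t 11.6667 now a,b,z -0.02394748709228114 -0.05618899254654185 0.12038116550425453 F [-0.265  -0.1323  0.3617] w 0.01374945239088837 
 delta [ 2.4953 -0.0033  0.0472] turn [ 0.0199  0.0018 -0.0049]
```

View pics/s9z.png

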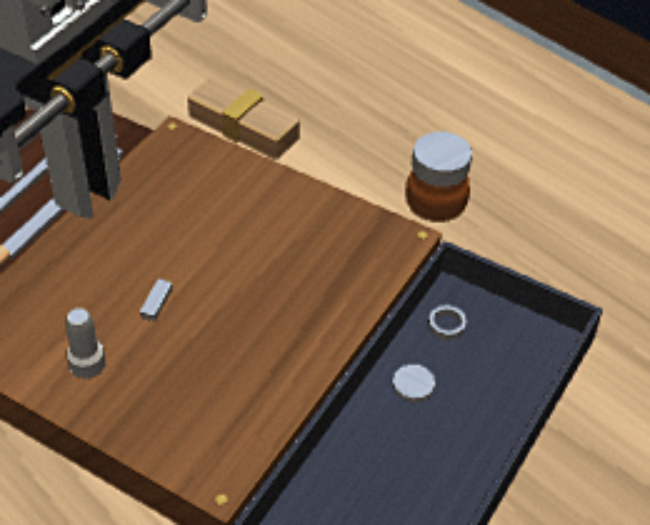

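Ring and disc both lie flat in the tray, and the fingers hover behind the strip. I lower them.

Request:
arm_command([
  {"translation": [0.6, 0, 0], "turn": [0, 0, 0]},
  {"translation": [1.2, 0, 0], "turn": [0, 0, 0]},
  {"translation": [1.7, 0, 0], "turn": [0, 0, 0]},
  {"translation": [2.1, 0, 0], "turn": [0, 0, 0]},
  {"translation": [2.35, 0, 0], "turn": [0, 0, 0]},
  {"translation": [2.48, 0, 0], "turn": [0, 0, 0]},
  {"translation": [2.48, 0, 0], "turn": [0, 0, 0]},
  {"translation": [2.48, 0, 0.15], "turn": [0, 0, 0]},
  {"translation": [2.48, 0, 0.35], "turn": [0, 0, 0]},
  {"translation": [2.48, 0, 0.55], "turn": [0, 0, 0]},
  {"translation": [2.48, 0, 0.75], "turn": [0, 0, 0]},
  {"translation": [2.48, 0, 0.95], "turn": [0, 0, 0]},
])

```text
time_s: 12.72
ee_pos: [0.5275, 0.029, 0.0584]
eef_rot: [1.234, 1.57, -0.106]
force: [0.1, -1.0, -0.9]
grip_width: 0.0139
```

Request:
arm_command([
  {"translation": [0.02, 0, 0.2], "turn": [0, 0, 0]},
  {"translation": [0.02, 0, 0.4], "turn": [0, 0, 0]},
  {"translation": [0.02, 0, 0.65], "turn": [0, 0, 0]},
  {"translation": [0.02, 0, 0.9], "turn": [0, 0, 0]},
  {"translation": [0.02, 0, 1.2], "turn": [0, 0, 0]},
  {"translation": [0.02, 0, 1.5], "turn": [0, 0, 0]},
  {"translation": [0.02, 0, 1.8], "turn": [0, 0, 0]},
  {"translation": [0.02, 0, 2.1], "turn": [0, 0, 0]},
  {"translation": [0.02, 0, 2.4], "turn": [0, 0, 0]},
  {"translation": [0.02, 0, 2.7], "turn": [0, 0, 0]},
  {"translation": [0.02, 0, 3.0], "turn": [0, 0, 0]},
  {"translation": [0.02, 0, 3.2], "turn": [0, 0, 0]},
])

```text
time_s: 13.72
ee_pos: [0.5457, -0.0491, 0.0576]
eef_rot: [0.146, 1.571, -1.195]
force: [0.7, -0.4, -0.0]
grip_width: 0.0139
```

```bash
python3 -c "
from h import *
goto(-.024,.142,.058)
cv2.imwrite('pics/side10.png',optics.camera('side')[:,:,::-1])
im=cv2.imread('pics/side10.png')[150:360,170:430];cv2.imwrite('pics/s10z.png',cv2.resize(im,None,fx=2.5,fy=2.5))"
```

```text
t 13.7167 now a,b,z -0.024098195851157626 0.04888271180824584 0.05760346232162822 F [ 0.7208 -0.3606 -0.005 ] w 0.01392220049294565 
 delta [-0.0156  0.0042  3.7247] turn [-0.0009  0.0008 -0.0001]
```

View pics/s10z.png

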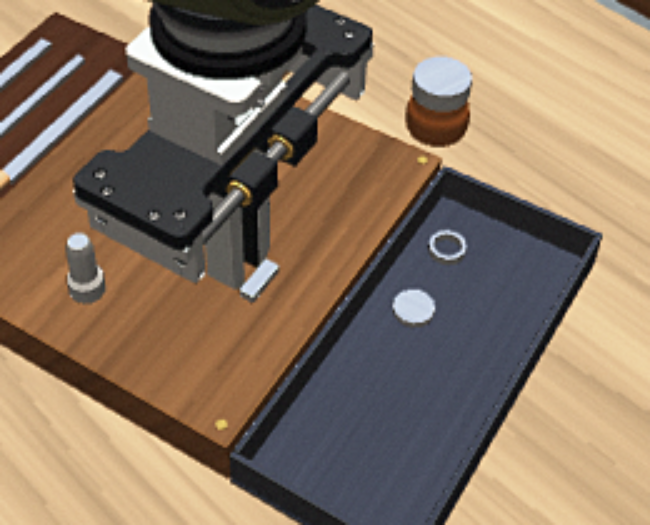

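The strip has squared up against both fingers. I push it over the edge.

Request:
arm_command([
  {"translation": [0, 0, 0.3], "turn": [0, 0, 0]},
  {"translation": [0, 0, 0.6], "turn": [0, 0, 0]},
  {"translation": [0, 0, 0.9], "turn": [0, 0, 0]},
  {"translation": [0, 0, 1.2], "turn": [0, 0, 0]},
  {"translation": [0, 0, 1.5], "turn": [0, 0, 0]},
  {"translation": [0, 0, 1.8], "turn": [0, 0, 0]},
  {"translation": [0, 0, 2.15], "turn": [0, 0, 0]},
  {"translation": [0, 0, 2.5], "turn": [0, 0, 0]},
  {"translation": [0, 0, 2.85], "turn": [0, 0, 0]},
  {"translation": [0, 0, 3.2], "turn": [0, 0, 0]},
  {"translation": [0, 0, 3.5], "turn": [0, 0, 0]},
  {"translation": [0, 0, 3.7], "turn": [0, 0, 0]},
])

```text
time_s: 14.77
ee_pos: [0.5668, -0.1392, 0.0576]
eef_rot: [0.692, 1.571, -0.649]
force: [-0.2, -0.1, -1.1]
grip_width: 0.014
```

Request:
arm_command([
  {"translation": [-0.7, 0, 0], "turn": [0, 0, 0]},
  {"translation": [-1.4, 0, 0], "turn": [0, 0, 0]},
  {"translation": [-2.4, 0, 0], "turn": [0, 0, 0]},
  {"translation": [-3.4, 0, 0], "turn": [0, 0, 0]},
  {"translation": [-4.4, 0, 0], "turn": [0, 0, 0]},
  {"translation": [-5, 0, 0], "turn": [0, 0, 0]},
  {"translation": [-5, 0, -1], "turn": [0, 0, 0]},
  {"translation": [-5, 0, -2], "turn": [0, 0, 0]},
  {"translation": [-5, 0, -3], "turn": [0, 0, 0]},
  {"translation": [-5, 0, -4], "turn": [0, 0, 0]},
  {"translation": [-5, 0, -4], "turn": [0, 0, 0]},
  {"translation": [-5, 0, -4], "turn": [0, 0, 0]},
])

```text
time_s: 15.77
ee_pos: [0.5438, -0.0402, 0.1829]
eef_rot: [1.08, 1.57, -0.258]
force: [0.1, -1.5, -0.0]
grip_width: 0.0141
```

Run:
```python
from h import *
goto(0,0,.2)
Ct=C+.166*u
for n in('side','top'):
    im=optics.camera(n); cv2.imwrite(f'pics/{n}11.png',im[:,:,::-1])
    for t,z in dict(ring=.0075,disc=.007,strip=.0075,punch=.05,jar=.03,clamp=.013).items():
        for r in models.cut_out(t,n)[:1]:
            ys,xs=np.nonzero(r['pixels']); p=atz(n,(xs.mean(),ys.mean()),z)[:2]
            print(n,t,round(r['score'],2),xs.mean().round(1),ys.mean().round(1),p,'tray frame',(p-Ct)@v,(p-Ct)@u)
```

```text
t 15.7667 now a,b,z -0.02389656123394378 0.03983589629818346 0.18287657323155734 F [ 0.1196 -1.4723 -0.0009] w 0.01407118209855695 
 delta [-0.6849  0.9593 -1.5914] turn [ 0.0234  0.0019 -0.0036]
side disc 0.52 334.9 273.2 [ 0.6171 -0.1243] tray frame 0.028212680110167716 -0.02756436251127093
side strip 0.64 312.4 293.5 [ 0.5657 -0.1263] tray frame -0.02222370475320667 -0.03734042995806816
side punch 0.68 202.6 257.6 [0.4732 0.0082] tray frame -0.08162462075117978 -0.18945914234025962
side jar 0.64 345.2 190.9 [ 0.7448 -0.0306] tray frame 0.17392228453059538 -0.08970033266358507
side clamp 0.79 278.7 171.1 [0.7107 0.0993] tray frame 0.17047305891045966 -0.22391032537734576
top disc 0.64 350.9 218.3 [ 0.6189 -0.127 ] tray frame 0.02933527154536999 -0.024575696468197093
top strip 0.63 350.2 218.0 [ 0.6194 -0.1257] tray frame 0.030112935718560933 -0.025688939593379922
top jar 0.57 293.3 138.3 [ 0.7514 -0.0285] tray frame 0.1809123313806049 -0.09018066187668913
top clamp 0.81 202.9 166.3 [0.7071 0.1234] tray frame 0.17237759519765838 -0.24818158457147454
```

View pics/side11.png

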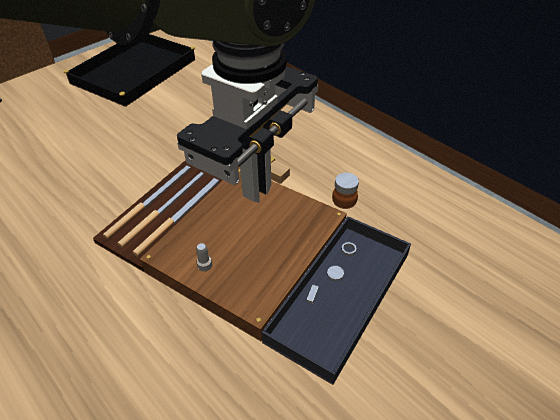

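View pics/top11.png

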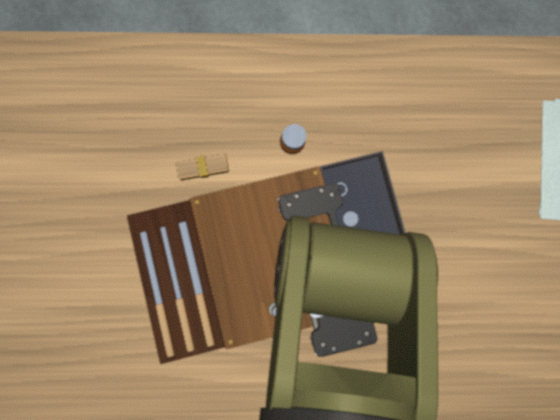

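The side view shows the ring (349,248), disc (335,272) and strip (312,293) flat in the tray. The punch (203,258), jar and clamp are unmoved, and the gripper is clear.

```bash
python3 -c "
from h import *
p=atz('side',(349,248),.0075)[:2]-C-.166*u; print(p@v,p@u)
print(ctrl.hand_in())"
```

```text
0.08324547198276146 -0.03248458360252639
the job is handed in; nothing more can be done
None
```

I swept the ring, disc and strip one at a time along their lanes and over the board's edge into the catch tray, then handed the job in at about 16 s. I used the nearly closed fingers (14 mm opening) with their tips about 3 mm above the board, and never pinched or lifted anything. The hand-in gave no verdict. Wrist force readings between moves stayed below about 2 N. Finger contact on the offcuts was not measured directly.

**In the tray:** in my last side picture all three lie flat on the floor of the tray. These are their positions in the tray's frame, with y positive away from the board; the limits are ±122 mm in x and ±52 mm in y:

| Offcut | x (mm) | y (mm) | Measured from |
|---|---|---|---|
| ring | 83 | -32 | side view, pixel I read by eye |
| disc | 28 | -28 (top view: 29, -25) | side and top views |
| strip | -22 | -37 | side view |

**Left in place:** the punch measured within about 1 mm of its start, upright. The jar and clamp sat at unchanged places in the pictures, and the gripper was raised clear of everything.

**Checks that disagreed or failed:**
- **Strip, top view:** the arm hid it, and the network reported the disc's place instead. I ignored that reading.
- **Ring:** the network did not find it in either final picture.
- **Punch, top view:** the network did not find it; the picture shows it partly hidden by the arm.
- **Clamp, side view:** the gripper partly hid it, so that reading was off. The top view showed it where it started.

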